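Put the round soldering supplies back in their holders

ROBOT

A 6-joint arm with a two-finger parallel gripper is mounted at the origin on the work surface; the furniture and walls round the work are solid. World frame = base frame: x ahead of the robot, y to its left, z up, the work surface at z = 0. Lengths are in m, angles in rad, forces in N, time in s.
With the tool pointing down it reaches from about 0.375 to 0.975 m from the base axis. Payload 3.8 kg.
Tool frame: the origin (TCP) lies midway between the tips of the shut fingers; the grasp point (between the pads) lies 19 mm behind it; z points along the fingers, y is the line along which they close (so a half turn about z gives the same grasp; the last joint's range is limited). The gripper opens to 88 mm and grips with 3 to 60 N. Pads are 18 mm wide; open, the fingers measure 123 mm over their backs; the gripper's body (75 mm by 187 mm) begins 45 mm behind the grasp point.
Start: joints at [-1.166, 0.264, 1.604, -0, 1.274, -0.037], TCP at [0.289, -0.61, 0.239] pointing down, gripper open.
Joint ranges: [-2.63, 2.63], [-0.94, 2.18], [0.31, 2.57], [-1.31, 4.45], [0, 2.66], [-2.55, 2.55]. Speed limits (rad/s): [2.57, 2.57, 3.14, 3.14, 3.14, 3.14].

INTERFACE

Orientations are given as a rotation vector (axis times angle).
In Python, from bench import r, camera, camera_model gives the robot as it stands. The module is installed in compiled form; this text tells all that it offers.
- The arm moves only by the shell command python3 -m handwheel 'ROWS' [FORCE]. ROWS is a JSON object of lists of equal length, an entry for each row: "offset": the shift along the tool's x, y, z in cm, a list of three; "roll": the turn about the tool's z in rad; "claw": the finger opening in cm, from 0 to 8.81. In form: {"offset": [[x, y, z], ...], "roll": [roll, ...], "claw": [claw, ...]}. A call has 1 to 10 rows; each row shifts and turns the commanded pose from where the row before left it, along the tool's axes as they then stand; what a row does not reach is not made up. A row lasts 1/12 s, in which the tool goes at most 41.7 mm and 7.16 degrees, less where a joint would pass 70% of its speed; a pose out of reach is approached as far as the arm can. A call is refused whole if a number of a shift passes 4.17 or a number of a turn 0.125, either way. A call with a gripper value outside its range is refused whole. The fingers move at their own pace and stop on an object; FORCE is the grip in N (left out, the last holds). Time passes only in rows, so rows that do not move let the fingers close. It gives the time, the measured TCP pose, the force, the opening and the grip force at its end, in the units of the state.
- r.observe(): the state, without advancing time (a new reading comes with each control period).
- camera(name): name is "scene" or "side" or "wrist"; returns the picture (400x640x3 uint8, red, green, blue); there is no depth.
- camera_model(name): a dict with "mtx" (3x3 intrinsics, pixels), "dist_coeffs" ([k1, k2, p1, p2, k3] as OpenCV has them; the pictures are not rectified), "rvec" (rotation vector, rad) and "tvec" (3), from world to camera coordinates, as OpenCV has them; the wrist camera has in their place "T_tool_cam" (4x4, takes a point from camera to tool coordinates, whose origin is the TCP and whose axes are the flange's). Camera axes: x right, y down, z forward; pixel columns grow to the right and rows downward; lengths in m; the calibration is good to about 2 mm. A picture is of the moment at which its call begins: read the wrist's pose just before it. camera_model takes no time and is no camera call.
- r.job_done(): hands the job in; it is judged then, once.
The state is a dict: "time": time; "joint_pos": joint angles; "joint_velocities": joint speeds; "joint_torque": joint torques, N m; "eef_pos": TCP position; "eef_rot": TCP orientation; "force": force on the tool from outside, world axes, zero at the start; "ft_torque": the same for the moment, N m; "grip_width": finger opening in m; "gripper_force": force on a finger pad.
Only numpy, scipy, OpenCV 4.12 (cv2) and the standard library are available. Lean on these libraries where they do the work, as an engineer would, in place of code of your own. Each camera call takes 0.05 s, during which the arm holds its last target. There are 200 camera calls.

TASK

Put the four round supplies away, each standing level in the holder made for it: the roll of black tape over the steel peg, the solder spool in the wide round cup, the flat red tin in the square tray and the small white jar in the narrow round cup. Leave the black adapter block and the block battery where they are.

Things in the scene. Friction and masses are not known exactly. Their poses are not given: they have to be found in the camera images.
- tape_centre (a point): Centre of the roll of black insulating tape, lying flat: a ring 68 mm across and 19 mm high with a through hole about 26 mm wide. The point is on its axis, half-way up (9.5 mm above its underside); its z axis is the axis of the roll, up. Loose, about 40 g. Grasp it across the outer rim.
- spool_centre (a point): Centre of the solder spool standing on its flange: silvery wire between two dark blue flanges 56 mm across, 43 mm high. The point is on its axis, half-way up (21.5 mm above its underside); z is its axis, up. Loose, about 260 g; grasp it across the flanges.
- tin_centre (a point): Centre of the flat round red tin, 58 mm across and 23 mm high. The point is on its axis, half-way up (11.5 mm above its underside); z is its axis, up. Loose, about 90 g; grasp it across the rim.
- jar_centre (a point): Centre of the small jar with a black cap and white band, 40 mm across and 42 mm high, standing. The point is on its axis, half-way up (21 mm above its underside); z is its axis, up. Loose, about 60 g.
- peg_base: Peg holder for the tape, fixed: a black round base 78 mm across and 6 mm thick, with an upright steel peg 10 mm across on its centre whose tip is 32 mm above the bench. Origin: centre of the underside, on the peg's axis; z up. The tape goes over the peg and lies flat on the base.
- wide_cup: Wide round aluminium cup for the spool, fixed: 80 mm across, 72 mm inside, rim 12 mm above the bench, inner floor 4 mm above the bench. Origin: centre of the underside; z up.
- square_tray: Square grey plastic tray for the tin, fixed: 80 x 80 mm, 74 mm inside, rim 9 mm above the bench, inner floor 3 mm above the bench. Origin: centre of the underside; z up.
- narrow_cup: Narrow round aluminium cup for the jar, fixed: 64 mm across, 56 mm inside, rim 12 mm above the bench, inner floor 4 mm above the bench. Origin: centre of the underside; z up.
- adapter: Plain black block (plug-in adapter), 38 x 60 x 30 mm, lying on the flat brown carton beside the work; origin at the centre of its underside. To be left alone.
- battery: Block battery, blue and yellow, 18 x 26 mm and 49 mm high, standing on end on the flat brown carton beside the work; origin at the centre of its underside. To be left alone.
Mind the look-alikes: they are no part of the job. What is shaped like the part that bears tin_centre but orange is not meant.

How it is judged:
By the outcome, as a careful person would: the job done as asked, in the order asked, and still so for the second after the job is handed in, with the robot touching nothing.
It also fails if it takes over 106 s, if anything falls off the work surface, if the arm or the gripper's body presses on something with over 40 N, if the wrist force passes 120 N, or if a joint passes its speed limit or range.

## Working session

There is one attempt and no reset: what is moved stays moved. The work goes in short steps, Python scripts to look and compute and a shell command to move; the robot and the scene stay as the last step left them, time stands still between calls to the robot, and variables do not carry over. Pictures are saved under pics/ and viewed, at most 14 in all, crops included, and the job is handed in when it is done.

```bash
mkdir -p pics; ls; python3 - <<'E'
from bench import r,camera,camera_model
import cv2,numpy as np
s=r.observe()
for k,v in s.items(): print(k,np.round(v,4))
for n in("scene","side","wrist"):
    cv2.imwrite(f"pics/{n}0.png",camera(n)[:,:,::-1])
    print(n,camera_model(n))
E
```

```text
pics
time 0.0
joint_pos [-1.1659  0.2647  1.6053  0.      1.2737 -0.0369]
joint_velocities [ 0.0011 -0.0018  0.0014  0.0002  0.0011 -0.    ]
joint_torque [-1.30000e-03 -5.02120e+01 -3.56876e+01  7.28000e-02  2.95000e-02
 -2.00000e-04]
eef_pos [ 0.2883 -0.6095  0.2374]
eef_rot [-3.0632e+00 -6.8790e-01  6.0000e-04]
force [-0.429  -0.188  -0.8079]
ft_torque [-0.0765 -0.0573 -0.0097]
gripper_force 0.0
grip_width 0.0882
scene {'mtx': array([[373.46625041,   0.        , 320.10887775],
       [  0.        , 373.46625041, 196.98849307],
       [  0.        ,   0.        ,   1.        ]]), 'dist_coeffs': array([-0.00397234,  0.        ,  0.        ,  0.        ,  0.        ]), 'rvec': array([ 1.94576318, -1.08297098,  0.54164505]), 'tvec': array([-0.34082394,  0.27312206,  0.61524605])}
side {'mtx': array([[435.23647715,   0.        , 318.7347589 ],
       [  0.        , 435.23647715, 202.9878124 ],
       [  0.        ,   0.        ,   1.        ]]), 'dist_coeffs': array([-0.07275969,  0.        ,  0.        ,  0.        ,  0.        ]), 'rvec': array([ 1.23264067, -2.20647065,  0.9984008 ]), 'tvec': array([0.20152596, 0.3551679 , 0.62809077])}
wrist {'mtx': array([[324.03109207,   0.        , 317.94218214],
       [  0.        , 324.03109207, 204.83061097],
       [  0.        ,   0.        ,   1.        ]]), 'dist_coeffs': array([-0.06227891,  0.        ,  0.        ,  0.        ,  0.        ]), 'T_tool_cam': array([[ 4.33169809e-04, -9.66612216e-01, -2.56243314e-01,
         6.55651959e-02],
       [ 9.99999632e-01,  2.29065640e-04,  8.26370845e-04,
        -4.39230843e-04],
       [-7.40083615e-04, -2.56243578e-01,  9.66611960e-01,
        -1.46679596e-01],
       [ 0.00000000e+00,  0.00000000e+00,  0.00000000e+00,
         1.00000000e+00]])}
```

View pics/scene0.png

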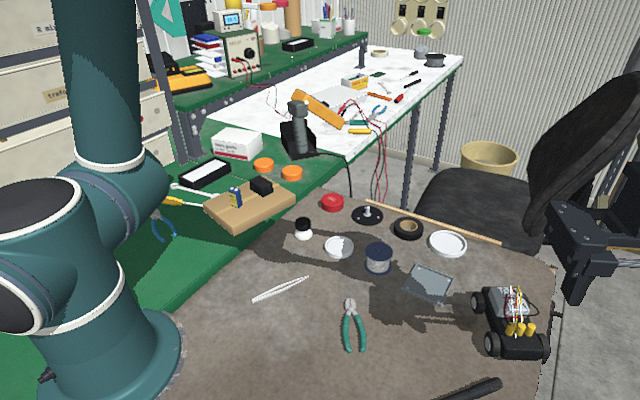

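View pics/side0.png

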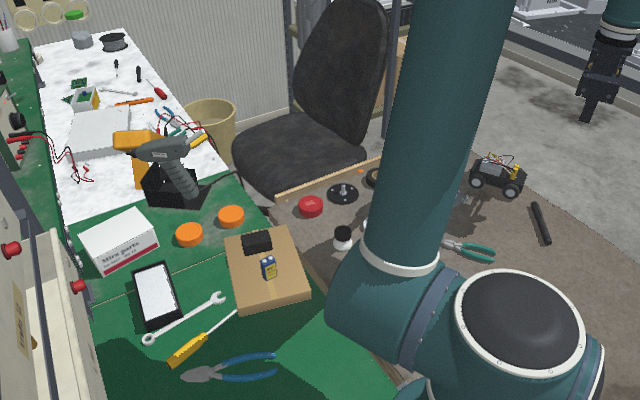

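View pics/wrist0.png

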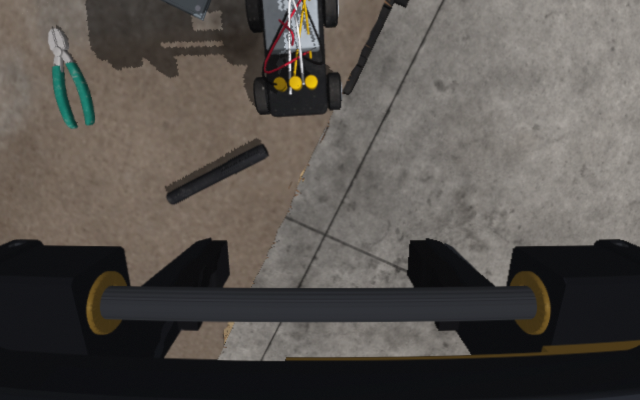

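The scene view shows the supplies: tin (332,202), tape (408,228), spool (378,258), jar (303,229). It also shows the holders: peg (367,214), wide cup (448,243), narrow cup (339,247), tray (429,281). The orange tins on the green bench are the decoys. The wrist view shows mostly the car and the floor. I'll take rough positions from the scene camera, then move the wrist over the work for better ones.

```bash
cat > h.py <<'E'
import cv2,numpy as np
from bench import r,camera,camera_model
from scipy.spatial.transform import Rotation as R
def cam(name,s=None):
    m=camera_model(name)
    if name=="wrist":
        s=s or r.observe()
        T=np.eye(4);T[:3,:3]=R.from_rotvec(s["eef_rot"]).as_matrix();T[:3,3]=s["eef_pos"]
        T=T@m["T_tool_cam"]
    else:
        T=np.eye(4);T[:3,:3]=cv2.Rodrigues(m["rvec"])[0];T[:3,3]=m["tvec"];T=np.linalg.inv(T)
    return m["mtx"],m["dist_coeffs"],T
def cast(c,uv,z):
    K,d,T=c
    p=cv2.undistortPoints(np.float64(uv).reshape(-1,1,2),K,d)[:,0]
    D=np.c_[p,np.ones(len(p))]@T[:3,:3].T
    return T[:3,3]+D*((z-T[2,3])/D[:,2])[:,None]
def proj(c,P):
    K,d,T=c;V=np.linalg.inv(T)
    return cv2.projectPoints(np.float64(P).reshape(-1,1,3),V[:3,:3],V[:3,3],K,d)[0][:,0]
def shot(name,f):
    s=r.observe();im=camera(name)[:,:,::-1].copy();cv2.imwrite("pics/"+f,im);return im,cam(name,s)
E
python3 - <<'E'
from h import *
c=cam("scene")
for n,uv,z in[("tin",(332,202),.012),("peg",(367,216),.006),("tape",(408,228),.0095),("wide",(448,243),.008),("narrow",(339,247),.008),("spool",(378,258),.0215),("tray",(429,281),.006),("jar",(303,229),.021),("car",(510,320),.03),("bat",(236,197),.06)]:
    print(n,cast(c,[uv],z)[0].round(3))
s=r.observe();print(R.from_rotvec(s["eef_rot"]).as_matrix().round(3))
E
```

```text
tin [ 0.562 -0.083  0.012]
peg [ 0.562 -0.183  0.006]
tape [ 0.565 -0.287  0.009]
wide [ 0.563 -0.381  0.008]
narrow [ 0.428 -0.182  0.008]
spool [ 0.427 -0.275  0.021]
tray [ 0.435 -0.383  0.006]
jar [ 0.425 -0.088  0.021]
car [ 0.398 -0.533  0.03 ]
bat [0.404 0.092 0.06 ]
[[ 0.904  0.428 -0.001]
 [ 0.428 -0.904  0.002]
 [ 0.    -0.002 -1.   ]]
```

```bash
python3 -m handwheel '{"offset":[[3.2,-1.9,-0.9],[3.2,-1.9,-0.9],[3.2,-1.9,-0.9],[3.2,-1.9,-0.9],[3.2,-1.9,-0.9],[3.2,-1.9,-0.9],[3.2,-1.9,-0.9],[3.2,-1.9,-0.9],[3.2,-1.9,-0.9],[3.2,-1.9,-0.9]],"roll":[0,0,0,0,0,0,0,0,0,0],"claw":[8.81,8.81,8.81,8.81,8.81,8.81,8.81,8.81,8.81,8.81]}'
python3 -m handwheel '{"offset":[[0,0,0],[0,0,0],[0,0,0],[0,0,0],[0,0,0],[0,0,0],[0,0,0],[0,0,0],[0,0,0],[0,0,0]],"roll":[-0.113,-0.113,-0.113,-0.113,-0.113,-0.113,-0.113,-0.113,-0.113,-0.113],"claw":[8.81,8.81,8.81,8.81,8.81,8.81,8.81,8.81,8.81,8.81]}'
python3 -m handwheel '{"offset":[[0,0,0],[0,0,0]],"roll":[0,0],"claw":[8.81,8.81]}'
python3 - <<'E'
from h import *
s=r.observe();print(R.from_rotvec(s["eef_rot"]).as_matrix().round(3),s["joint_pos"])
im,c=shot("wrist","w1.png")
for n in "xyz":pass
for p in [(.562,-.083,.01),(.562,-.183,.006),(.565,-.287,.01),(.563,-.381,.01),(.428,-.182,.01),(.427,-.275,.02),(.435,-.383,.006),(.425,-.088,.02)]: print(proj(c,p)[0].round())
E
```

```text
time: 0.98
eef_pos: [0.4971, -0.2998, 0.3289]
eef_rot: [-3.065, -0.688, 0.0]
force: [-0.1, -0.3, 1.0]
grip_width: 0.0882
gripper_force: 0.0
time: 1.82
eef_pos: [0.4964, -0.3014, 0.3282]
eef_rot: [-2.213, -2.228, 0.0]
force: [1.0, 0.5, 0.3]
grip_width: 0.0881
gripper_force: 0.0
time: 1.98
eef_pos: [0.4965, -0.3015, 0.3284]
eef_rot: [-2.223, -2.219, 0.0]
force: [-0.2, -0.0, -0.1]
grip_width: 0.0882
gripper_force: 0.0
[[ 0.002  1.    -0.001]
 [ 1.    -0.002  0.   ]
 [ 0.    -0.001 -1.   ]] [-5.88633498e-01  4.35978627e-02  1.69274976e+00 -8.95529513e-06
  1.40585441e+00 -5.86528829e-01]
[368.   0.]
[366.  80.]
[366. 156.]
[363. 219.]
[268.  79.]
[268. 149.]
[278. 220.]
[262.   2.]
```

View pics/w1.png

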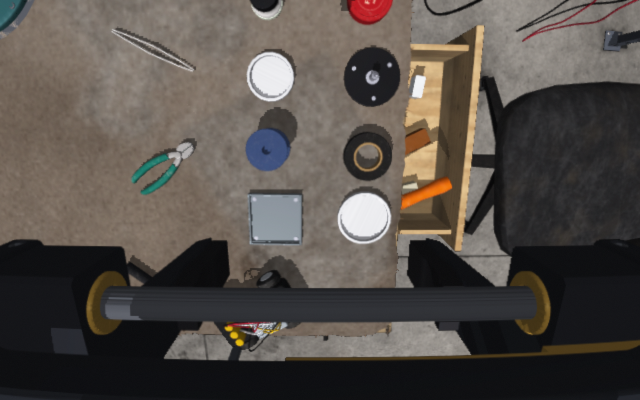

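The wrist view shows the 2x4 grid clearly: narrow cup (271,76), peg (372,76), spool (267,150), tape (368,156), tray (275,218), wide cup (364,217), with jar and tin at the top edge. I'll shift 7 cm in +y to bring all eight into view and then measure.

```bash
python3 -m handwheel '{"offset":[[2.3,0,0],[2.3,0,0],[2.4,0,0],[0,0,0],[0,0,0],[0,0,0]],"roll":[0,0,0,0,0,0],"claw":[8.81,8.81,8.81,8.81,8.81,8.81]}'
cat > meas.py <<'E'
from h import *
im,c=shot("wrist","w2.png")
G=dict(tin=(.562,-.083,.023,.029),peg=(.562,-.183,.006,.039),tape=(.565,-.287,.019,.034),wide=(.563,-.381,.012,.04),narrow=(.428,-.182,.012,.032),spool=(.427,-.275,.043,.028),tray=(.435,-.383,.009,.04),jar=(.425,-.088,.042,.02))
hsv=cv2.cvtColor(im,cv2.COLOR_BGR2HSV);g=cv2.cvtColor(im,cv2.COLOR_BGR2GRAY)
H,S,V=hsv[:,:,0],hsv[:,:,1],hsv[:,:,2]
M=dict(tin=((H<8)|(H>172))&(S>140),peg=V<60,tape=V<60,wide=V>165,narrow=V>165,spool=(H>95)&(H<130)&(S>90)&(V>40),tray=(H>85)&(H<125)&(S>20)&(V>95),jar=V<60)
out=im.copy()
for n,(x,y,z,rad) in G.items():
    u=proj(c,(x,y,z))[0];p=1.7*np.linalg.norm(proj(c,(x+rad,y,z))[0]-u)
    w=np.zeros(g.shape,np.uint8);cv2.circle(w,tuple(int(a) for a in u),int(p),1,-1)
    m=(M[n]&(w>0)).astype(np.uint8)
    m=cv2.morphologyEx(m,cv2.MORPH_OPEN,np.ones((3,3)))
    cs,_=cv2.findContours(m,cv2.RETR_EXTERNAL,cv2.CHAIN_APPROX_NONE)
    if not cs: print(n,"none");continue
    k=cv2.convexHull(max(cs,key=cv2.contourArea))
    P=cast(c,k[:,0],z)[:,:2].astype(np.float32)*1000
    if n=="tray": q=cv2.minAreaRect(P);print(n,np.round(q,1) if 0 else q)
    else: q=cv2.minEnclosingCircle(P);e=cv2.fitEllipse(P);print(n,np.round(q[0],1),round(q[1],1),"ell",np.round(e[0],1),np.round(e[1],1))
    cv2.drawContours(out,[k],-1,(0,255,0),1)
cv2.imwrite("pics/w2m.png",cv2.resize(out[:300,200:460],None,fx=2,fy=2))
E
python3 meas.py
```

```text
time: 2.53
eef_pos: [0.4966, -0.232, 0.3288]
eef_rot: [2.221, 2.221, -0.001]
force: [0.7, 0.5, 0.2]
grip_width: 0.088
gripper_force: 0.0
tin [561.3 -83.4] 30.1 ell [561.6 -83.2] [57.6 59.8]
peg [ 570.2 -178.2] 38.9 ell [ 570.2 -178.1] [76.6 77.2]
tape [ 563.6 -284. ] 36.3 ell [ 565.1 -283.8] [67.3 72.1]
wide [ 564.5 -379.7] 39.9 ell [ 563.6 -374.5] [66.6 79.9]
narrow [ 430.9 -178.9] 32.0 ell [ 431. -179.] [63.4 63.4]
spool [ 428.4 -272.4] 29.6 ell [ 427.9 -273.2] [55.4 57.1]
tray ((431.413330078125, -379.578125), (73.8799819946289, 77.30293273925781), 89.2153091430664)
jar [430.7 -84.9] 18.8 ell [430.4 -85. ] [35.8 37.6]
```

View pics/w2m.png

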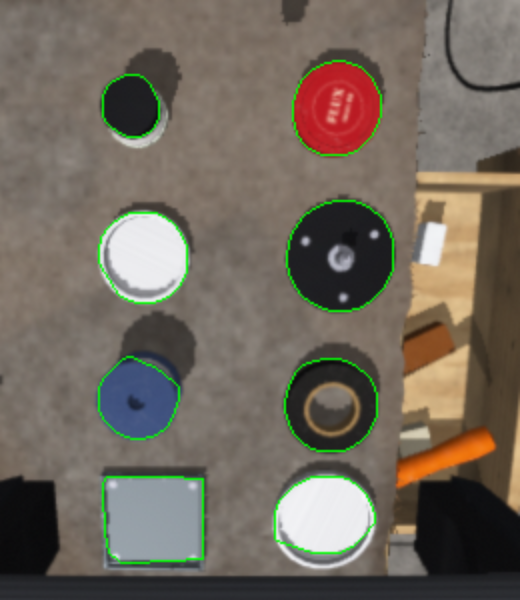

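All eight parts are outlined well, and the fitted sizes match the given ones. Before going low near the bench edge I'll check how high the drawer is, and meanwhile move above the tape.

```bash
python3 - <<'E'
from h import *
c=cam("wrist");d=cam("scene")
# drawer front far corner in w1 at (483,27): pose then 7cm further -y
T=c[2].copy();T[1,3]-=.0695;c1=(c[0],c[1],T)
for uv in[(483,27),(462,248)]:
  for z in(.03,0,-.03,-.06,-.1):
    P=cast(c1,[uv],z);print(uv,P[0].round(3),proj(d,P)[0].round())
E
python3 -m handwheel '{"offset":[[-1.8,2.2,2.8],[-1.8,2.3,3.2],[-1.6,2.3,3.2],[0,0,3.2],[0,0,3.2],[0,0,3.2],[0,0,3.2],[0,0,0],[0,0,0]],"roll":[0,0,0,0,0,0,0,0,0],"claw":[8.81,8.81,8.81,8.81,8.81,8.81,8.81,8.81,8.81]}' 30
```

```text
(483, 27) [ 0.708 -0.118  0.03 ] [370. 174.]
(483, 27) [ 0.722 -0.11   0.   ] [369. 180.]
(483, 27) [ 0.737 -0.102 -0.03 ] [368. 186.]
(483, 27) [ 0.751 -0.094 -0.06 ] [368. 191.]
(483, 27) [ 0.77  -0.084 -0.1  ] [367. 198.]
(462, 248) [ 0.712 -0.421  0.03 ] [485. 206.]
(462, 248) [ 0.726 -0.433  0.   ] [488. 215.]
(462, 248) [ 0.741 -0.446 -0.03 ] [492. 223.]
(462, 248) [ 0.755 -0.458 -0.06 ] [496. 230.]
(462, 248) [ 0.775 -0.475 -0.1  ] [500. 240.]
time: 3.33
eef_pos: [0.5614, -0.2825, 0.1082]
eef_rot: [-2.218, -2.217, 0.003]
force: [-0.6, 0.2, 0.7]
grip_width: 0.0879
gripper_force: 0.0
```

```bash
python3 - <<'E'
from h import *
im=cv2.imread("pics/scene0.png");cv2.imwrite("pics/sc.png",cv2.resize(im[170:310,270:520],None,fx=3.2,fy=3.2))
E
```

```text
(no output)
```

View pics/sc.png

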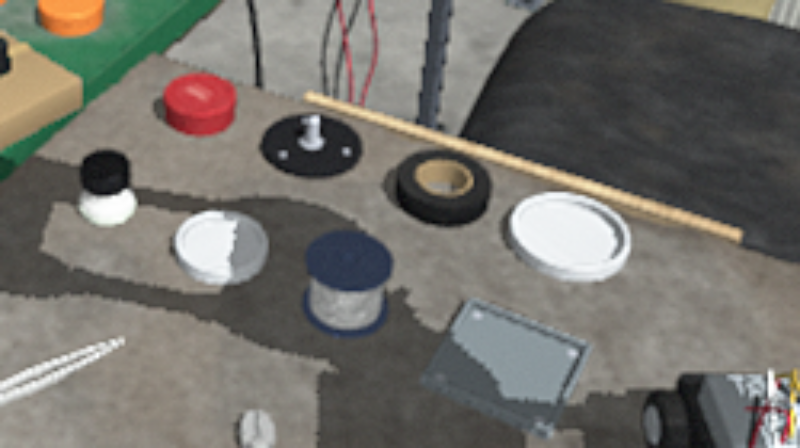

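The scene crop shows the drawer top about 10 cm below the bench, so it's clear. The jar's cap is its upper half, and the spool has thin flanges. Next I descend on the tape and grip it.

```bash
python3 -m handwheel '{"offset":[[-0.1,0.3,2.5],[0,0,2.5],[0,0,2.5],[0,0,1.5],[0,0,1.2],[0,0,0.3],[0,0,0]],"roll":[0,0,0,0,0,0,0],"claw":[8.81,8.81,8.81,8.81,8.81,8.81,8.81]}'
python3 -m handwheel '{"offset":[[0,0,0],[0,0,0],[0,0,0],[0,0,0],[0,0,0],[0,0,0],[0,0,0],[0,0,0]],"roll":[0,0,0,0,0,0,0,0],"claw":[6,6,6,6,6,6,6,6]}' 25
```

```text
time: 3.92
eef_pos: [0.5671, -0.2842, 0.0066]
eef_rot: [2.22, 2.221, 0.001]
force: [-0.2, 0.9, 0.6]
grip_width: 0.0878
gripper_force: 0.0
time: 4.58
eef_pos: [0.5673, -0.2841, 0.0071]
eef_rot: [2.219, 2.221, 0.001]
force: [-0.1, -0.3, 6.0]
grip_width: 0.067
gripper_force: 25.0
```

```bash
python3 -m handwheel '{"offset":[[0,0,-1],[0,0,-2],[0,0,-2],[0,0,-2],[2,0.1,0],[2.8,0.1,0],[2.8,0.1,0],[2,0,0],[1,0,0],[0,0,0]],"roll":[0,0,0,0,0,0,0,0,0,0],"claw":[6,6,6,6,6,6,6,6,6,6]}'
python3 -m handwheel '{"offset":[[0,0,0],[0,0,0]],"roll":[0,0],"claw":[6,6]}'
python3 - <<'E'
from h import *
im,c=shot("scene","s2.png")
w,_=shot("wrist","w3.png")
a=cv2.resize(im[150:270,280:480],None,fx=3,fy=3)
b=cv2.resize(w,None,fx=.9375,fy=.9375)
cv2.imwrite("pics/c1.png",a);
E
```

```text
time: 5.42
eef_pos: [0.5688, -0.1756, 0.0757]
eef_rot: [-2.217, -2.225, 0.0]
force: [-0.6, -1.0, 0.1]
grip_width: 0.0669
gripper_force: 25.0
time: 5.58
eef_pos: [0.5694, -0.1784, 0.0758]
eef_rot: [2.22, 2.222, -0.0]
force: [0.4, -0.9, 0.0]
grip_width: 0.0669
gripper_force: 25.0
```

View pics/c1.png

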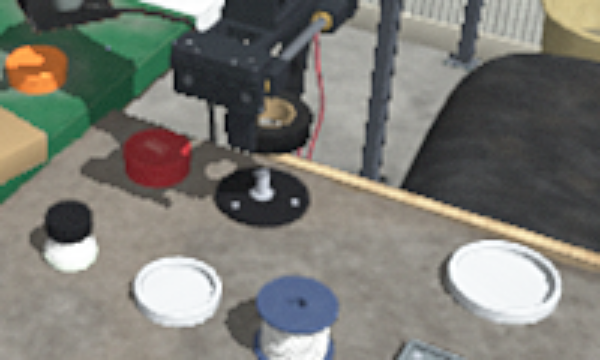

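The scene crop shows the tape held level in the gripper just above the peg (peg tip at crop px (263,172)). I'll lower it.

```bash
python3 -m handwheel '{"offset":[[0,0.05,1],[0,0,1.5],[0,0,1.5],[0,0,1],[0,0,0.7],[0,0,0],[0,0,0]],"roll":[0,0,0,0,0,0,0],"claw":[6,6,6,6,6,6,6]}'
python3 -m handwheel '{"offset":[[0,0,0.2],[0,0,0.2],[0,0,0]],"roll":[0,0,0],"claw":[6,6,6]}'
```

```text
time: 6.27
eef_pos: [0.5693, -0.1776, 0.018]
eef_rot: [-2.22, -2.221, 0.001]
force: [0.2, -0.3, 0.1]
grip_width: 0.0667
gripper_force: 25.0
time: 6.52
eef_pos: [0.5701, -0.1776, 0.015]
eef_rot: [2.22, 2.222, 0.001]
force: [-0.3, 0.1, -0.2]
grip_width: 0.0671
gripper_force: 25.0
```

```bash
python3 -m handwheel '{"offset":[[0,0,0.1],[0,0,0],[0,0,0],[0,0,0],[0,0,0],[0,0,-1],[0,0,-3],[0,0,-3.5],[0,0,-3],[0,0,0]],"roll":[0,0,0,0,0,0,0,0,0,0],"claw":[8.81,8.81,8.81,8.81,8.81,8.81,8.81,8.81,8.81,8.81]}'
python3 -m handwheel '{"offset":[[-1.5,-2.2,0],[-2,-3,0],[-2,-3,0],[-2,-3,0],[-2,-3,0],[0,0,0],[0,0,0],[0,0,0]],"roll":[0,0,0,0,0,0,0,0],"claw":[8.81,8.81,8.81,8.81,8.81,8.81,8.81,8.81]}'
python3 - <<'E'
from h import *
a,c=shot("scene","s3.png");b,_=shot("wrist","w4.png")
x=cv2.resize(a[170:290,300:440],None,fx=2.8,fy=2.8);y=cv2.resize(b[0:300,180:580],(400,336))
h=max(x.shape[0],y.shape[0]);cv2.imwrite("pics/c2.png",np.hstack([cv2.copyMakeBorder(i,0,h-i.shape[0],0,0,0) for i in(x,y)]))
E
```

```text
time: 7.35
eef_pos: [0.5746, -0.1792, 0.127]
eef_rot: [2.212, 2.214, 0.009]
force: [1.3, -1.5, 1.9]
grip_width: 0.0882
gripper_force: 0.0
time: 8.02
eef_pos: [0.4281, -0.2728, 0.1189]
eef_rot: [2.221, 2.221, 0.001]
force: [-0.5, -0.0, 0.2]
grip_width: 0.0881
gripper_force: 0.0
```

View pics/c2.png

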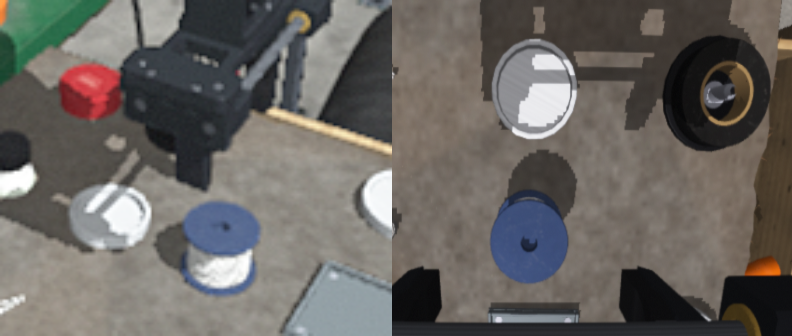

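The wrist view shows the tape seated on the base with the peg inside its hole. The gripper is above the spool, so I'll take that next.

```bash
python3 -m handwheel '{"offset":[[0,0,1.5],[0,0,2.5],[0,0,2.5],[0,0,2],[0,0,1],[0,0,0.5],[0,0,0],[0,0,0]],"roll":[0,0,0,0,0,0,0,0],"claw":[8.81,8.81,8.81,8.81,8.81,8.81,8.81,8.81]}'
python3 -m handwheel '{"offset":[[0,0,0],[0,0,0],[0,0,0],[0,0,0],[0,0,0],[0,0,0],[0,0,0],[0,0,0],[0,0,0],[0,0,0]],"roll":[0,0,0,0,0,0,0,0,0,0],"claw":[5,5,5,5,5,5,5,5,5,5]}' 30
python3 -m handwheel '{"offset":[[0,0,-0.8],[0,0,-1.5],[0,0,-2],[0,0,-2],[0,0,-0.7],[0,0,0],[0,0,0]],"roll":[0,0,0,0,0,0,0],"claw":[5,5,5,5,5,5,5]}'
```

```text
time: 8.78
eef_pos: [0.4287, -0.2728, 0.0192]
eef_rot: [2.219, 2.223, 0.0]
force: [-0.5, -0.3, -0.3]
grip_width: 0.0881
gripper_force: 0.0
time: 9.62
eef_pos: [0.4279, -0.2729, 0.0191]
eef_rot: [2.22, 2.222, -0.0]
force: [-1.1, 0.8, 5.9]
grip_width: 0.0547
gripper_force: 30.0
time: 10.2
eef_pos: [0.4275, -0.2725, 0.0882]
eef_rot: [-2.22, -2.222, -0.0]
force: [-0.0, -0.6, -2.9]
grip_width: 0.0547
gripper_force: 30.0
```

```bash
python3 -m handwheel '{"offset":[[-0.7,1,0],[-1.5,2,0],[-2,2.5,0],[-2,2.5,0],[-2,2.5,0],[-1.5,2,0],[-1,1.15,0],[0,0,0],[0,0,0],[0,0,0]],"roll":[0,0,0,0,0,0,0,0,0,0],"claw":[5,5,5,5,5,5,5,5,5,5]}'
python3 - <<'E'
from h import *
a,c=shot("scene","s4.png")
cv2.imwrite("pics/c3.png",cv2.resize(a[150:290,340:520],None,fx=3,fy=3))
E
```

```text
time: 11.03
eef_pos: [0.5631, -0.3785, 0.0864]
eef_rot: [-2.218, -2.22, 0.001]
force: [0.2, 0.2, -3.3]
grip_width: 0.0548
gripper_force: 30.0
```

View pics/c3.png

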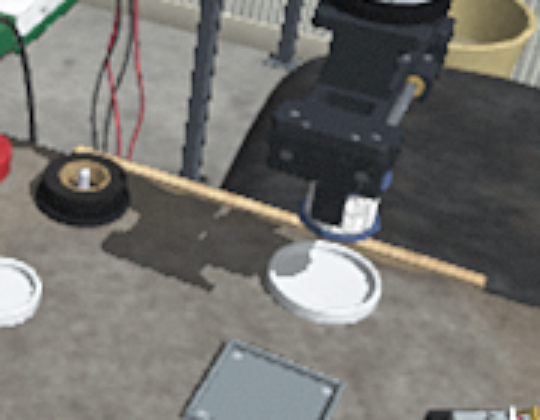

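The crop shows the spool held level over the wide cup, with the tape seated on its peg at (85,185). I'll lower the spool.

```bash
python3 -m handwheel '{"offset":[[0,0.05,1],[0,0,1.5],[0,0,1.5],[0,0,1.2],[0,0,0.8],[0,0,0],[0,0,0]],"roll":[0,0,0,0,0,0,0],"claw":[5,5,5,5,5,5,5]}'
python3 -m handwheel '{"offset":[[0,0,0.15],[0,0,0.1],[0,0,0]],"roll":[0,0,0],"claw":[5,5,5]}'
```

```text
time: 11.67
eef_pos: [0.564, -0.379, 0.0271]
eef_rot: [-2.219, -2.221, 0.001]
force: [0.7, -0.7, -3.0]
grip_width: 0.0548
gripper_force: 30.0
time: 11.92
eef_pos: [0.5654, -0.3799, 0.0269]
eef_rot: [2.219, 2.222, 0.0]
force: [0.3, 0.3, -3.2]
grip_width: 0.0547
gripper_force: 30.0
```

```bash
python3 -m handwheel '{"offset":[[0,0,0.1],[0,0,0.1],[0,0,0],[0,0,0]],"roll":[0,0,0,0],"claw":[5,5,5,5]}'
python3 -c "
from bench import r
for k in('eef_pos','force'):print(r.observe()[k])"
```

```text
time: 12.25
eef_pos: [0.5649, -0.3795, 0.0241]
eef_rot: [2.22, 2.223, 0.0]
force: [-0.3, -0.5, -3.3]
grip_width: 0.0549
gripper_force: 30.0
[ 0.5648503  -0.37951442  0.02414649]
[-0.25647615 -0.5303136  -3.26258399]
```

```bash
python3 -m handwheel '{"offset":[[0,0,0.1],[0,0,0],[0,0,0],[0,0,0],[0,0,0],[0,0,0],[0,0,-1],[0,0,-3],[0,0,-3.5],[0,0,-3]],"roll":[0,0,0,0,0,0,0,0,0,0],"claw":[5,8.81,8.81,8.81,8.81,8.81,8.81,8.81,8.81,8.81]}'
python3 -m handwheel '{"offset":[[2,0,0],[3.5,0,0],[3.8,0,0],[3.8,0,0],[3.8,0,0],[3.8,0,0],[3.5,-0.15,0],[3,-0.15,0],[2.4,0,0],[0,0,0]],"roll":[0,0,0,0,0,0,0,0,0,0],"claw":[8.81,8.81,8.81,8.81,8.81,8.81,8.81,8.81,8.81,8.81]}'
python3 -m handwheel '{"offset":[[0,0,0],[0,0,0]],"roll":[0,0],"claw":[8.81,8.81]}'
python3 - <<'E'
from h import *
a,c=shot("scene","s5.png");b,_=shot("wrist","w5.png")
x=cv2.resize(a[170:290,340:480],None,fx=2.8,fy=2.8);y=cv2.resize(b[0:300,180:580],(400,336))
h=max(x.shape[0],y.shape[0]);cv2.imwrite("pics/c4.png",np.hstack([cv2.copyMakeBorder(i,0,h-i.shape[0],0,0,0) for i in(x,y)]))
E
```

```text
time: 13.08
eef_pos: [0.5648, -0.3795, 0.1301]
eef_rot: [-2.22, -2.223, -0.0]
force: [2.0, -0.7, 0.4]
grip_width: 0.0882
gripper_force: 0.0
time: 13.92
eef_pos: [0.5613, -0.0795, 0.129]
eef_rot: [-2.216, -2.226, -0.002]
force: [0.4, 0.1, -0.1]
grip_width: 0.0882
gripper_force: 0.0
time: 14.08
eef_pos: [0.562, -0.084, 0.1288]
eef_rot: [2.219, 2.222, 0.0]
force: [0.3, 0.2, 0.4]
grip_width: 0.0882
gripper_force: 0.0
```

View pics/c4.png

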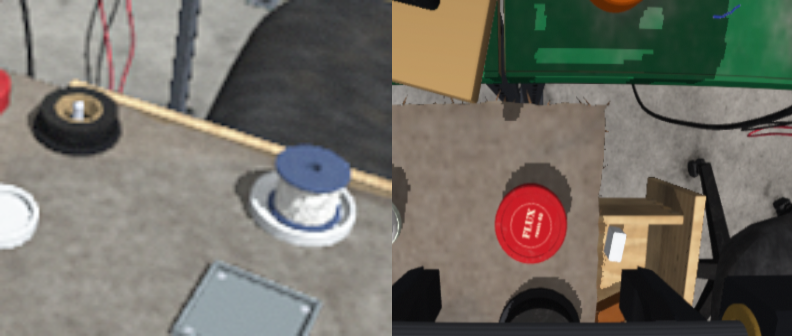

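The spool stands in the wide cup, and the gripper is over the red tin. I'll grip it about 9 mm up so the fingertips clear the tray rim.

```bash
python3 -m handwheel '{"offset":[[0,0,1.5],[0,0,3],[0,0,3],[0,0,2.5],[0,0,1.5],[0,0,0.5],[0,0,0],[0,0,0]],"roll":[0,0,0,0,0,0,0,0],"claw":[8.81,8.81,8.81,8.81,8.81,8.81,8.81,8.81]}'
python3 -m handwheel '{"offset":[[0,0,0],[0,0,0],[0,0,0],[0,0,0],[0,0,0],[0,0,0],[0,0,0],[0,0,0],[0,0,0],[0,0,0]],"roll":[0,0,0,0,0,0,0,0,0,0],"claw":[5,5,5,5,5,5,5,5,5,5]}' 25
python3 -m handwheel '{"offset":[[0,0,-0.8],[0,0,-1.5],[0,0,-2],[0,0,-2],[0,0,-1.5],[0,0,-0.7],[0,0,0],[0,0,0]],"roll":[0,0,0,0,0,0,0,0],"claw":[5,5,5,5,5,5,5,5]}'
```

```text
time: 14.85
eef_pos: [0.5621, -0.0844, 0.0086]
eef_rot: [2.221, 2.221, 0.0]
force: [-0.0, -0.3, 0.3]
grip_width: 0.0884
gripper_force: 0.0
time: 15.68
eef_pos: [0.5622, -0.0836, 0.0089]
eef_rot: [2.22, 2.222, 0.001]
force: [-1.3, 0.1, 6.0]
grip_width: 0.0578
gripper_force: 25.0
time: 16.35
eef_pos: [0.5613, -0.0835, 0.0929]
eef_rot: [-2.22, -2.223, 0.0]
force: [-0.4, -0.4, -0.8]
grip_width: 0.058
gripper_force: 25.0
```

```bash
python3 -m handwheel '{"offset":[[-1.5,-0.7,0],[-3,-1.3,0],[-3.6,-1.5,0],[-3.6,-1.6,0],[-3.6,-1.6,0],[-3.6,-1.6,0],[-3.6,-1.6,0],[-3.4,-1.4,0],[-2.3,-1,0],[-1.4,-0.6,0]],"roll":[0,0,0,0,0,0,0,0,0,0],"claw":[5,5,5,5,5,5,5,5,5,5]}'
python3 -m handwheel '{"offset":[[0,0,0],[0,0,0],[0,0,0]],"roll":[0,0,0],"claw":[5,5,5]}'
python3 - <<'E'
from h import *
a,c=shot("scene","s6.png")
cv2.imwrite("pics/c5.png",cv2.resize(a[190:330,340:520],None,fx=3,fy=3))
E
```

```text
time: 17.18
eef_pos: [0.4304, -0.3816, 0.0912]
eef_rot: [-2.221, -2.218, 0.001]
force: [-0.6, -0.2, -1.4]
grip_width: 0.0575
gripper_force: 25.0
time: 17.43
eef_pos: [0.4323, -0.3784, 0.0917]
eef_rot: [-2.219, -2.22, -0.001]
force: [0.2, 0.1, -1.2]
grip_width: 0.0573
gripper_force: 25.0
```

View pics/c5.png

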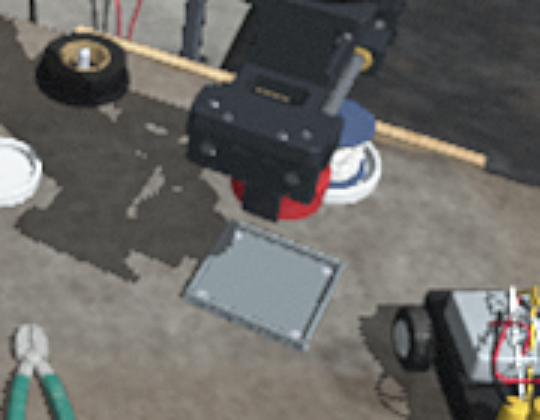

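The crop shows the tin held above the tray, whose corners are at crop (243,222), (342,265), (305,348) and (185,295). I'll cross-check the tray centre from those corners.

```bash
python3 - <<'E'
from h import *
q=np.array([(243,222),(342,265),(305,348),(185,295)])/3+[340,190]
P=cast(cam("scene"),q,.006);print(P.round(4),P.mean(0))
E
```

```text
[[ 0.4723 -0.3528  0.006 ]
 [ 0.4679 -0.4224  0.006 ]
 [ 0.3882 -0.4228  0.006 ]
 [ 0.3898 -0.3439  0.006 ]] [ 0.4295616  -0.38546809  0.006     ]
```

```bash
python3 -m handwheel '{"offset":[[-0.1,0,1],[0,0,2],[0,0,2],[0,0,1.2],[0,0,0.6],[0,0,0],[0,0,0]],"roll":[0,0,0,0,0,0,0],"claw":[5,5,5,5,5,5,5]}'
```

```text
time: 18.07
eef_pos: [0.4331, -0.3803, 0.0249]
eef_rot: [-2.219, -2.223, -0.0]
force: [0.2, -1.1, -0.9]
grip_width: 0.0574
gripper_force: 25.0
```

```bash
python3 -m handwheel '{"offset":[[-0.15,-0.15,0],[0,0,0.6],[0,0,0.4],[0,0,0.1],[0,0,0],[0,0,0]],"roll":[0,0,0,0,0,0],"claw":[5,5,5,5,5,5]}'
```

```text
time: 18.57
eef_pos: [0.4313, -0.3822, 0.014]
eef_rot: [-2.22, -2.222, -0.0]
force: [-0.8, 0.2, -0.6]
grip_width: 0.0578
gripper_force: 25.0
```

```bash
python3 -m handwheel '{"offset":[[0,0,0.1],[0,0,0],[0,0,0],[0,0,0],[0,0,0],[0,0,0],[0,0,-1],[0,0,-3],[0,0,-4],[0,0,-3.5]],"roll":[0,0,0,0,0,0,0,0,0,0],"claw":[5,8.81,8.81,8.81,8.81,8.81,8.81,8.81,8.81,8.81]}'
python3 -m handwheel '{"offset":[[2,0,0],[3.5,0,0],[3.8,0,0],[3.8,0,0],[3.8,0,0],[3.8,0,0],[3.5,0,0],[3,0,0],[2.4,0,0],[0,0,0]],"roll":[0,0,0,0,0,0,0,0,0,0],"claw":[8.81,8.81,8.81,8.81,8.81,8.81,8.81,8.81,8.81,8.81]}'
python3 -m handwheel '{"offset":[[0,0,0],[0,0,0]],"roll":[0,0],"claw":[8.81,8.81]}'
python3 - <<'E'
from h import *
a,c=shot("scene","s7.png");b,_=shot("wrist","w7.png")
x=cv2.resize(a[190:310,340:480],None,fx=2.8,fy=2.8);y=cv2.resize(b[0:300,180:580],(400,336))
h=max(x.shape[0],y.shape[0]);cv2.imwrite("pics/c6.png",np.hstack([cv2.copyMakeBorder(i,0,h-i.shape[0],0,0,0) for i in(x,y)]))
hsv=cv2.cvtColor(b,cv2.COLOR_BGR2HSV);u=proj(_,(.4305,-.085,.042))[0];print(u)
w=np.zeros(b.shape[:2],np.uint8);cv2.circle(w,tuple(int(i) for i in u),45,1,-1)
m=cv2.morphologyEx(((hsv[:,:,2]<60)&(w>0)).astype(np.uint8),cv2.MORPH_OPEN,np.ones((5,5)))
k=cv2.convexHull(max(cv2.findContours(m,0,1)[0],key=cv2.contourArea))
print(cv2.minEnclosingCircle(cast(_,k[:,0],.042)[:,:2].astype(np.float32)*1000))
E
```

```text
time: 19.4
eef_pos: [0.431, -0.3818, 0.1298]
eef_rot: [-2.22, -2.222, -0.0]
force: [1.0, -0.9, 0.5]
grip_width: 0.0881
gripper_force: 0.0
time: 20.23
eef_pos: [0.4306, -0.0828, 0.1287]
eef_rot: [-2.216, -2.226, -0.002]
force: [0.4, -0.5, -0.0]
grip_width: 0.0882
gripper_force: 0.0
time: 20.4
eef_pos: [0.4315, -0.0866, 0.1288]
eef_rot: [2.219, 2.222, 0.0]
force: [0.1, -0.5, 0.5]
grip_width: 0.0882
gripper_force: 0.0
[316.63230568 207.32888051]
((429.8182067871094, -82.60646057128906), 18.93446159362793)
```

View pics/c6.png

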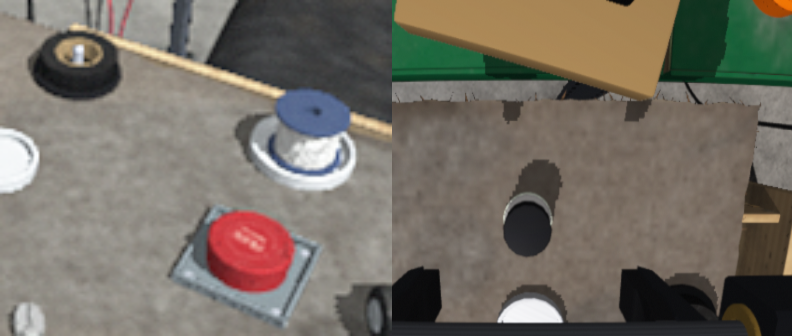

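The tin sits flat in the tray. The jar measures (0.430, -0.084), so I grip it next.

```bash
python3 -m handwheel '{"offset":[[0.2,-0.1,1.5],[0,0,3],[0,0,3],[0,0,2.3],[0,0,1.3],[0,0,0.5],[0,0,0],[0,0,0]],"roll":[0,0,0,0,0,0,0,0],"claw":[8.81,8.81,8.81,8.81,8.81,8.81,8.81,8.81]}'
python3 -m handwheel '{"offset":[[0,0,0],[0,0,0],[0,0,0],[0,0,0],[0,0,0],[0,0,0],[0,0,0],[0,0,0],[0,0,0],[0,0,0]],"roll":[0,0,0,0,0,0,0,0,0,0],"claw":[3.4,3.4,3.4,3.4,3.4,3.4,3.4,3.4,3.4,3.4]}' 20
python3 -m handwheel '{"offset":[[0,0,-0.8],[0,0,-1.5],[0,0,-2],[0,0,-1],[0,0,-0.7],[0,0,0],[0,0,0]],"roll":[0,0,0,0,0,0,0],"claw":[3.4,3.4,3.4,3.4,3.4,3.4,3.4]}'
```

```text
time: 21.17
eef_pos: [0.4305, -0.0849, 0.0124]
eef_rot: [2.222, 2.221, 0.0]
force: [-0.8, -0.1, -0.7]
grip_width: 0.0881
gripper_force: 0.0
time: 22.0
eef_pos: [0.4299, -0.0841, 0.012]
eef_rot: [-2.22, -2.222, 0.0]
force: [0.8, 0.3, -0.7]
grip_width: 0.0366
gripper_force: 17.6
time: 22.58
eef_pos: [0.4302, -0.0842, 0.0723]
eef_rot: [2.22, 2.222, 0.001]
force: [-0.3, -0.2, -1.3]
grip_width: 0.0365
gripper_force: 17.6
```

```bash
python3 -m handwheel '{"offset":[[-0.8,0.1,0],[-1.8,0,0],[-2.2,0,0],[-2.2,0,0],[-1.6,0,0],[-0.9,0,0],[0,0,0],[0,0,0],[0,0,0]],"roll":[0,0,0,0,0,0,0,0,0],"claw":[3.4,3.4,3.4,3.4,3.4,3.4,3.4,3.4,3.4]}'
python3 -m handwheel '{"offset":[[0,0,1],[0,0,1.5],[0,0,1.2],[0,0,0.8],[0,0,0.5],[0,0,0],[0,0,0]],"roll":[0,0,0,0,0,0,0],"claw":[3.4,3.4,3.4,3.4,3.4,3.4,3.4]}'
python3 - <<'E'
from h import *
a,c=shot("scene","s8.png")
cv2.imwrite("pics/c7.png",cv2.resize(a[170:290,260:420],None,fx=4,fy=4))
E
```

```text
time: 23.33
eef_pos: [0.4306, -0.1785, 0.0715]
eef_rot: [-2.219, -2.221, 0.0]
force: [0.2, -0.2, -0.6]
grip_width: 0.0364
gripper_force: 17.6
time: 23.92
eef_pos: [0.4311, -0.1788, 0.0219]
eef_rot: [-2.219, -2.223, 0.0]
force: [0.6, 0.0, -1.4]
grip_width: 0.0366
gripper_force: 17.6
```

View pics/c7.png

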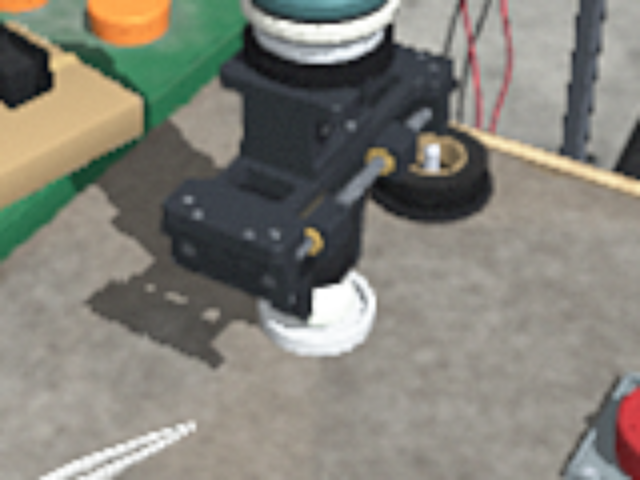

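The jar is inside the narrow cup's outline, just above its floor. I'll lower it the last few millimetres, release and retreat.

```bash
python3 -m handwheel '{"offset":[[0,0,0.3],[0,0,0.2],[0,0,0],[0,0,0]],"roll":[0,0,0,0],"claw":[3.4,3.4,3.4,3.4]}'
python3 -m handwheel '{"offset":[[0,0,0],[0,0,0],[0,0,0],[0,0,0],[0,0,0],[0,0,-1],[0,0,-2.5],[0,0,-4],[0,0,-4],[0,0,-4]],"roll":[0,0,0,0,0,0,0,0,0,0],"claw":[7,7,7,7,7,7,7,7,7,7]}'
python3 -m handwheel '{"offset":[[-3,0,-2],[-3,0,-2],[-3,0,-2],[-3,0,-2],[-3,0,-2],[-3,0,0],[0,0,0],[0,0,0]],"roll":[0,0,0,0,0,0,0,0],"claw":[7,7,7,7,7,7,7,7]}'
python3 - <<'E'
from h import *
a,c=shot("scene","s9.png")
cv2.imwrite("pics/c8.png",cv2.resize(a[150:320,190:490],None,fx=2.6,fy=2.6))
E
```

```text
time: 24.3
eef_pos: [0.4312, -0.1792, 0.0172]
eef_rot: [2.22, 2.222, 0.0]
force: [0.1, 0.2, 1.0]
grip_width: 0.0365
gripper_force: 17.6
time: 25.13
eef_pos: [0.4305, -0.1789, 0.1741]
eef_rot: [-2.22, -2.222, 0.0]
force: [0.3, -0.9, -0.9]
grip_width: 0.0702
gripper_force: 0.0
time: 25.8
eef_pos: [0.431, -0.3602, 0.2728]
eef_rot: [2.223, 2.22, 0.0]
force: [-0.1, 0.5, -0.6]
grip_width: 0.0701
gripper_force: 0.0
```

View pics/c8.png

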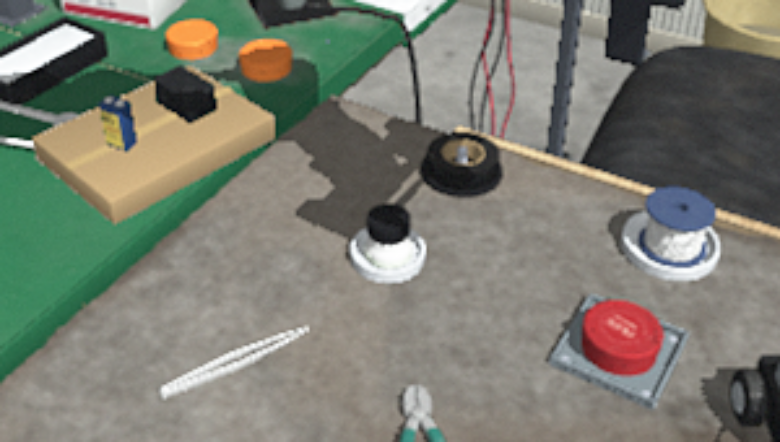

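The last view shows the jar (388,240), tape (462,165), spool (680,225) and tin (622,335) all standing level in their holders. The adapter and battery haven't moved, so I'm handing in.

```bash
python3 -c "
from bench import r
print(r.job_done())"
```

```text
the job is handed in; nothing more can be done
None
```

The job is handed in at about 26 s: the last camera view shows the tape, spool, tin and jar level in their holders, put away in the order asked, with the adapter and battery left where they were.

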